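# Open the curing box and hold its lid

### The arm

A 7-joint arm with a two-finger parallel gripper is mounted at the origin on the work surface. World frame = base frame: x ahead of the robot, y to its left, z up, the work surface at z = 0. Lengths are in mm, angles in rad, forces in N, time in s.
With the tool pointing down it reaches from about 400 to 875 mm from the base axis. Payload 4.4 kg.
Tool frame: the origin (TCP) lies where the fingers leave the gripper's body, on its centre line; the fingertips stand 73 mm ahead of it and the grasp point (between the pads) lies 54 mm ahead of it; z points along the fingers, y is the line along which they close (so a half turn about z gives the same grasp; the last joint's range is limited). The gripper opens to 85 mm and grips with 20 to 120 N. Pads are 22 mm wide; open, the fingers measure 114 mm over their backs; the gripper's body (76 mm by 85 mm) begins 54 mm behind the grasp point. The pads swing forward as they close: fully open they stand 13 mm farther back than shut.
Start: joints at [1.265, 0.628, 0.038, 1.517, -0.027, 0.996, -0.02], TCP at [154.405, -631.408, 303.913] pointing down, gripper open.
Joint ranges: [-3.06, 3.06], [-0.37, 2.12], [-1.25, 1.32], [0.18, 2.47], [-1.1, 4.24], [0.23, 1.98], [-2.94, 2.94]. Speed limits (rad/s): [2.57, 2.57, 3.14, 3.14, 3.14, 3.14, 3.14].

### API

Orientations are given as [roll, pitch, yaw] about the fixed x, y, z axes, in that order (R = Rz(yaw) Ry(pitch) Rx(roll)).
In Python, from cell import ctrl gives the robot as it stands.
- The arm moves only by the tool send_rows, never from a script. Its argument "rows" is a list that holds one entry, the list of rows, each a list of 6 numbers: the shift along the tool's x, y, z in cm, then the turn, a rotation vector about the tool's x, y, z in rad. In form: [[[tx, ty, tz, wx, wy, wz], ...]]. A call has 1 to 10 rows; each row is the pose to reach, as a shift and turn from the pose commanded when the call began, along the tool's axes at that moment; what a row does not reach only later rows make up. A row lasts 1/10 s, in which the tool goes at most 50 mm and 8.59 degrees, less where a joint would pass 70% of its speed; a pose out of reach is approached as far as the arm can. A call with a gripper value outside its range is refused whole. "grip" is the closure in counts, from 0 (fully open) to 255 (shut), set as the call begins (left out, the last holds). The fingers move at their own pace and stop on an object; the grip force is fixed at half the most. Time passes only in rows, so rows that repeat a pose let the fingers close. It gives the time, the measured TCP pose, the force, the opening and the grip force at its end, in the units of the state.
- ctrl.read_state(): the state, without advancing time (a new reading comes with each control period).
- ctrl.get_image(name): name is "scene" or "side" or "wrist"; returns a dict with "pixels" (420x560x3 uint8, red, green, blue), "fx", "fy", "cx", "cy" (pixels), "D" ([k1, k2, p1, p2, k3] as OpenCV has them; the pictures are not rectified), "extrinsics" (4x4, takes a point from camera to world coordinates); the wrist camera has in their place "mount" (4x4, takes a point from camera to tool coordinates, whose origin is the TCP and whose axes are the flange's). Camera axes: x right, y up, looking along -z (the intrinsics and any distortion apply to the point x, -y, -z); pixel columns grow to the right and rows downward; lengths in mm; the calibration is good to about 2 mm. A picture is of the moment at which its call begins: read the wrist's pose just before it. There is no depth.
- ctrl.finish_job(): hands the job in; it is judged then, once.
The state is a dict: "clock": time; "qpos": joint angles; "qd": joint speeds; "tau": joint torques, N m; "eef_pos": TCP position; "tool_rot": TCP orientation; "force": force on the tool from outside, world axes, zero at the start; "torque": the same for the moment, N m; "width": finger opening in mm; "gripper_force": force on a finger pad.
Only numpy, scipy, OpenCV 4.12 (cv2) and the standard library are available. Lean on these libraries where they do the work, as an engineer would, in place of code of your own. Each camera call takes 0.05 s, during which the arm holds its last target. There are 200 camera calls.

### The job

Press the spring pedal on the bench down to its stop to switch off the lamp of the curing box, and let it come right up again. Then lift the curing box's lid by its handle and hold it with the gripper at about 50 degrees from shut, so that the board inside can be inspected; the lid falls shut if released, so finish while still holding it there. Leave the other things on the bench where they are.

Things in the scene. Friction and masses are not known exactly. Their poses are not given: they have to be found in the camera images.
- curing_box: curing box: grey bench box 150 deep x 220 wide x 85 mm high, fixed to the bench, handle side towards the robot, with a 10 mm aluminium lid (amber window) hinged on its far rim; origin at the centre of its underside, x axis from its front to its hinge side, y along its width
- lid_handle (a point): middle of the lid's handle: a level round steel bar, 12 mm in diameter, 110 mm long, parallel to the hinge, 50 mm in front of the lid's front edge and the box's front wall, in the lid's mid-plane (lid shut: 90 mm above the bench). Two 10 mm square arms carry it 50 mm left and right of its middle; between bar and box is an open gap of 44 mm
- lid_hinge (a point): middle of the lid's hinge line, at the far rim of the curing box, 90 mm above the bench and 200 mm from the middle of the handle bar. Its axes turn with the lid; y runs along the hinge
- lid (a joint): opening angle of the curing box's lid in rad: 0 shut (level), grows as the front edge rises (50 degrees is 0.87), stop at 1.6. The lid (about 0.3 kg) is sprung and falls shut as soon as it is let go; holding it takes 1 to 3 N at the handle
- pedal_base: dark base plate of the pedal, 170 x 100 x 12 mm, fixed to the bench, the pedal's free end towards the robot; origin at the centre of its underside, x axis from the free end to the hinge
- pedal_pad (a point): the place to press on the pedal: on the upper face of its ribbed steel plate (140 x 80 x 8 mm), in the middle of its width, 35 mm from its free front edge and about 105 mm from the hinge; it moves with the plate and sinks about 24 mm from up to the stop
- pedal_hinge (a point): middle of the pedal's hinge, at the far end of the plate, 36 mm above the bench
- pedal (a joint): pedal angle in rad: 0 fully up (plate sloping up towards its free front end, the end nearer the robot), 0.24 at its stop (plate level). A spring pushes it up: about 4 N at the pad to start it, about 8 N at the stop
- phone: black smartphone lying flat, 155 x 74 x 9 mm, in front of the curing box; origin at the centre of its underside
- screwdriver: screwdriver 150 mm long lying across, in front of the pedal (robot side); origin on its underside near its middle
- flux_jar: small jar, 44 mm diameter, 45 mm high, behind the curing box; origin at the centre of its underside
- cleaner: small bottle, 50 mm diameter, 110 mm high, behind the pedal; origin at the centre of its underside
- brush: brush 150 mm long lying near the middle of the far part of the mat; origin on its underside near its middle
- screw_tray: shallow white divided tray 100 x 140 x 22 mm on the left; origin at the centre of its underside
- board_holder: circuit board in a flat metal holder, 70 x 160 x 20 mm, on the right; origin at the centre of its underside

How it is judged:
By the outcome, as a careful person would: the job done as asked, in the order asked, and still so for the second after the job is handed in, while the arm keeps its last pose, push and grip.
It also fails if it takes over 53 s, if anything falls off the work surface, if the arm or the gripper's body presses on something with over 40 N, if the wrist force passes 120 N, or if a joint passes its speed limit or range.

## Working session

There is one attempt and no reset: what is moved stays moved. The work goes in short steps, Python scripts to look and compute and a tool call to move; the robot and the scene stay as the last step left them, time stands still between calls to the robot, and variables do not carry over. Pictures are saved under pics/ and viewed, at most 10 in all, crops included, and the job is handed in when it is done.

Besides the shell and the picture viewer there is one more tool, called after ">>>" in YAML: its name, and indented under it one key for each argument. send_rows: Moves the arm, as the interface text tells. Its arguments: {"type":"object","properties":{"rows":{"type":"array","items":{"type":"array","items":{"type":"array","items":{"type":"number"}}}},"grip":{"type":"number"}},"required":["rows"]}

```bash
mkdir -p pics; ls
python3 - <<'E'
from cell import ctrl
import cv2
s=ctrl.read_state();print(s)
for n in("scene","side"):
    i=ctrl.get_image(n);cv2.imwrite(f"pics/{n}0.png",i["pixels"][:,:,::-1])
    print(n,{k:v for k,v in i.items() if k!="pixels"})
E
```

```text
pics
{'clock': 0.0, 'qpos': array([ 1.26520849,  0.62933365,  0.03840309,  1.51835427, -0.02704776,
        0.99628008, -0.01999269]), 'qd': array([ 1.04334422e-03, -9.84548733e-05, -3.16529208e-04,  4.97493273e-04,
       -5.76284653e-05,  8.13442812e-04,  4.24235358e-04]), 'tau': array([ 2.34586387e-04, -5.63396251e+01,  1.22617677e+00, -1.93442988e+01,
        1.09600229e-02,  1.05188781e-02,  9.83730729e-06]), 'eef_pos': array([ 154.32138348, -630.92516073,  303.00070306]), 'tool_rot': array([-3.13973312e+00, -3.93887135e-05,  2.39800870e-01]), 'force': array([ 0.58894915,  0.322999  , -0.92029794]), 'torque': array([ 0.03043961, -0.01859617, -0.02679939]), 'gripper_force': 0.0, 'width': 85.6185218101007}
scene {'fx': 450.17491749562674, 'fy': 450.17491749562674, 'cx': 277.273985848821, 'cy': 209.86706811081913, 'D': array([-0.01715901,  0.        ,  0.        ,  0.        ,  0.        ]), 'extrinsics': array([[-7.33379468e-01, -5.78936016e-01,  3.56353260e-01,
         1.03412846e+03],
       [ 6.79812890e-01, -6.22229580e-01,  3.88181381e-01,
         4.76082400e+02],
       [-2.99864234e-03,  5.26937794e-01,  8.49898564e-01,
         1.16352649e+03],
       [ 0.00000000e+00,  0.00000000e+00,  0.00000000e+00,
         1.00000000e+00]])}
side {'fx': 529.6632078415582, 'fy': 529.6632078415582, 'cx': 282.59143530393465, 'cy': 211.78785270725226, 'D': array([0.03577363, 0.        , 0.        , 0.        , 0.        ]), 'extrinsics': array([[-6.86541343e-01,  4.63743851e-01, -5.60002344e-01,
        -5.24969876e+02],
       [-7.27068181e-01, -4.31796807e-01,  5.33782143e-01,
         1.05223440e+03],
       [ 5.73096250e-03,  7.73623395e-01,  6.33619758e-01,
         1.31957470e+03],
       [ 0.00000000e+00,  0.00000000e+00,  0.00000000e+00,
         1.00000000e+00]])}
```

View pics/scene0.png

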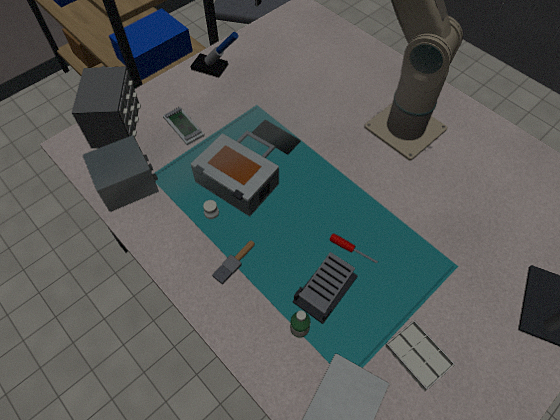

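View pics/side0.png

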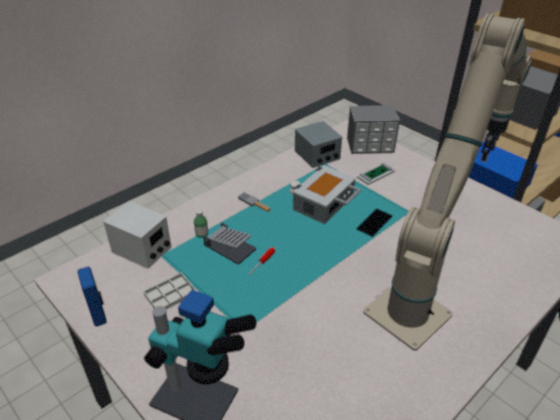

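```bash
cat > h.py <<'E'
import numpy as np, cv2
from cell import ctrl
from scipy.spatial.transform import Rotation as R
def K(i): return np.array([[i["fx"],0,i["cx"]],[0,i["fy"],i["cy"]],[0,0,1.]])
def ext(i,s=None):
    if "extrinsics" in i: return i["extrinsics"]
    T=np.eye(4);T[:3,:3]=R.from_euler("xyz",s["tool_rot"]).as_matrix();T[:3,3]=s["eef_pos"];return T@i["mount"]
def ray(i,uv,s=None):
    p=cv2.undistortPoints(np.array([[uv]],float),K(i),i["D"])[0,0]
    E=ext(i,s); return E[:3,3],E[:3,:3]@np.array([p[0],-p[1],-1.])
def onz(i,uv,z,s=None):
    o,d=ray(i,uv,s); return o+d*(z-o[2])/d[2]
def proj(i,P,s=None):
    E=ext(i,s);c=(np.atleast_2d(P)-E[:3,3])@E[:3,:3]*[1,-1,-1]
    return cv2.projectPoints(c,np.zeros(3),np.zeros(3),K(i),i["D"])[0][:,0]
E
python3 - <<'E'
import cv2,numpy as np
i=cv2.imread("pics/scene0.png")
o=np.zeros((440,800,3),np.uint8)
f=lambda a:cv2.resize(a,None,fx=4,fy=4,interpolation=cv2.INTER_CUBIC)
o[:, :480]=f(i[110:220,185:305]); o[:320,480:]=f(i[245:325,288:368])
o=cv2.convertScaleAbs(o,alpha=1.5)
cv2.imwrite("pics/c1.png",o)
E
```

```text
(no output)
```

View pics/c1.png

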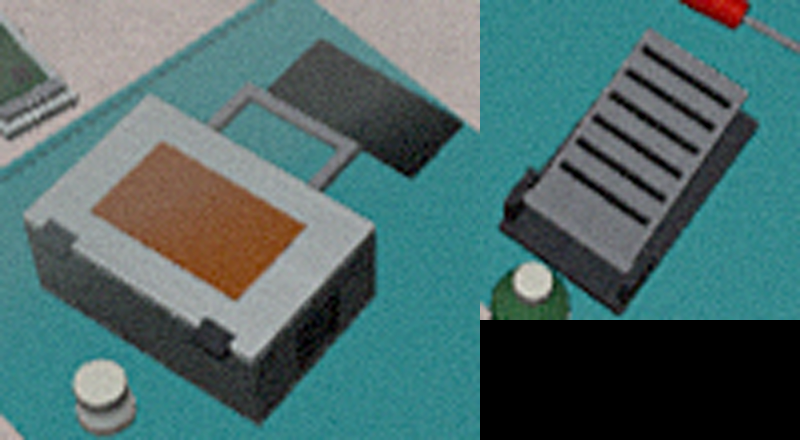

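Run:
```python
from h import *
i=ctrl.get_image("scene")
b=lambda x,y:((x+.5)/4-.5+185,(y+.5)/4-.5+110)
p=lambda x,y:((x-480+.5)/4-.5+288,(y+.5)/4-.5+245)
np.set_printoptions(precision=1,suppress=True)
for n,c,z in [("lidFL",b(150,95),95),("lidFR",b(376,225),95),("lidBL",b(27,215),95),("lidBR",b(248,358),95),("barA",b(250,88),90),("barB",b(352,150),90),
 ("pedFa",p(650,32),72),("pedFb",p(745,95),72),("pedBa",p(525,200),38),("pedBb",p(630,272),38),("baseF",p(757,122),12),("baseB",p(622,310),12),("baseB2",p(500,228),12),
 ("phone1",b(322,40),9),("phone2",b(462,125),9),("phone3",b(412,178),9),("sdriver",(372,261),5),("sd2",(333,238),8),("cleaner",(301,317),110)]:
    print(n,onz(i,c,z))
```

```text
lidFL [ 521.1 -335.7   95. ]
lidFR [ 478.5 -122.1   95. ]
lidBL [ 662.9 -306.7   95. ]
lidBR [625.4 -97.4  95. ]
barA [ 456.5 -291.4   90. ]
barB [ 440.3 -190.3   90. ]
pedFa [564.4 173.9  72. ]
pedFb [552.  248.6  72. ]
pedBa [699.2 193.5  38. ]
pedBb [683.8 274.7  38. ]
baseF [534.5 255.5  12. ]
baseB [698.  284.3  12. ]
baseB2 [717.5 189.8  12. ]
phone1 [ 331.8 -348.3    9. ]
phone2 [ 310.2 -197.9    9. ]
phone3 [ 379.5 -185.4    9. ]
sdriver [467.9 254.4   5. ]
sd2 [496.4 129.2   8. ]
cleaner [756.5 255.7 110. ]
```

>>> send_rows:
  rows:
    - [[39,-21.5,0,0,0,0.06],[39,-21.5,0,0,0,0.06],[39,-21.5,0,0,0,0.06],[39,-21.5,0,0,0,0.06],[39,-21.5,0,0,0,0.06],[39,-21.5,0,0,0,0.06],[39,-21.5,0,0,0,0.06],[39,-21.5,0,0,0,0.06],[39,-21.5,0,0,0,0.06],[39,-21.5,0,0,0,0.06]]
  grip: 255

```text
clock: 1.15
eef_pos: [488.3, -322.6, 303.6]
tool_rot: [-3.138, -0.005, 0.192]
force: [-0.5, 0.0, -1.2]
width: 0.1
gripper_force: 0.0
```

```bash
cat > to.py <<'E'
import sys
from h import *
s=ctrl.read_state();t=np.array(sys.argv[1:4],float)
M=R.from_euler("xyz",s["tool_rot"])
np.set_printoptions(precision=3,suppress=True)
print("t",s["clock"],"pos",s["eef_pos"],"rot",s["tool_rot"],"F",s["force"],"w",s["width"],s["gripper_force"],"q",s["qpos"])
print("shift cm",M.inv().apply(t-s["eef_pos"])/10)
if len(sys.argv)>4: print("rotvec",(M.inv()*R.from_euler("xyz",np.array(sys.argv[4:7],float))).as_rotvec())
E
python3 to.py 591 217 230 3.1416 0 0.18
```

```text
t 1.15 pos [ 488.334 -322.603  303.589] rot [-3.138 -0.005  0.192] F [-0.549  0.034 -1.184] w 0.11953573202484392 0.0 q [ 0.514  0.534  0.038  1.706 -0.032  0.901 -0.813]
shift cm [ 20.334 -50.985   7.64 ]
rotvec [-0.004 -0.005  0.012]
```

>>> send_rows:
  rows:
    - [[20.3,-51,5,0,0,0.01],[20.3,-51,5,0,0,0.01],[20.3,-51,5,0,0,0.01],[20.3,-51,5,0,0,0.01],[20.3,-51,5,0,0,0.01],[20.3,-51,5,0,0,0.01],[20.3,-51,5,0,0,0.01],[20.3,-51,5,0,0,0.01],[20.3,-51,5,0,0,0.01],[20.3,-51,5,0,0,0.01]]

```text
clock: 2.15
eef_pos: [580.8, 159.5, 258.3]
tool_rot: [3.141, 0.0, 0.169]
force: [0.6, 0.2, -0.3]
width: -0.2
gripper_force: 0.0
```

```bash
python3 to.py 591 217 230 3.1416 0 0.18
python3 - <<'E'
from h import *
for n in("wrist",):
    s=ctrl.read_state();i=ctrl.get_image(n);cv2.imwrite("pics/w1.png",i["pixels"][:,:,::-1]);print(i["mount"],i["D"],i["fx"],s["clock"])
    print(proj(i,[[591,217,62]],s))
E
```

```text
t 2.15 pos [580.763 159.511 258.262] rot [3.141 0.    0.169] F [ 0.586  0.165 -0.333] w -0.22626402449944732 0.0 q [-0.342  0.611  0.044  1.705 -0.033  0.826 -1.686]
shift cm [ 1.978 -5.496  2.823]
rotvec [ 0.001  0.    -0.011]
[[-1.29128410e-03  9.55989699e-01  2.93397390e-01  7.47149630e+01]
 [ 9.99998793e-01  1.48812282e-03 -4.47677948e-04  8.25858128e-01]
 [-8.64586857e-04  2.93396458e-01 -9.55990466e-01 -6.87700680e+01]
 [ 0.00000000e+00  0.00000000e+00  0.00000000e+00  1.00000000e+00]] [-0.01824892  0.          0.          0.          0.        ] 376.7824716408177 2.15
[[202.92806479 172.58518195]]
```

View pics/w1.png

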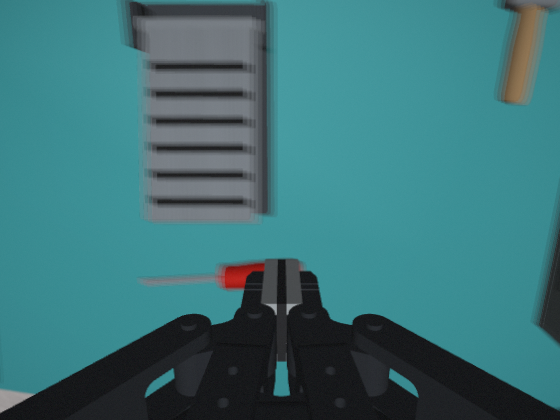

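>>> send_rows:
  rows:
    - [[1.9,-5.6,2,0,0,-0.01],[1.9,-5.6,2,0,0,-0.01],[1.9,-5.6,5,0,0,-0.01],[1.9,-5.6,8,0,0,-0.01],[1.9,-5.6,10,0,0,-0.01],[1.9,-5.6,10.8,0,0,-0.01],[1.9,-5.6,10.8,0,0,-0.01]]

```text
clock: 2.9
eef_pos: [589.4, 215.6, 149.5]
tool_rot: [3.141, 0.002, 0.179]
force: [0.0, -0.1, 0.1]
width: -0.1
gripper_force: 0.0
```

```bash
python3 to.py 592 217 140 3.1416 0 0.18
python3 - <<'E'
from h import *
i=ctrl.get_image("scene");j=ctrl.get_image("side")
f=lambda a,k:cv2.resize(a[:,:,::-1],None,fx=k,fy=k,interpolation=cv2.INTER_CUBIC)
o=np.hstack([f(i["pixels"][230:330,280:380],4),f(j["pixels"][190:290,190:290],4)])
cv2.imwrite("pics/c2.png",o)
E
```

```text
t 2.9 pos [589.398 215.619 149.485] rot [3.141 0.002 0.179] F [ 0.015 -0.141  0.127] w -0.10199963651680043 0.0 q [-0.416  0.788  0.034  1.704 -0.039  0.653 -1.752]
shift cm [ 0.283 -0.09   0.948]
rotvec [ 0.001  0.002 -0.001]
```

View pics/c2.png

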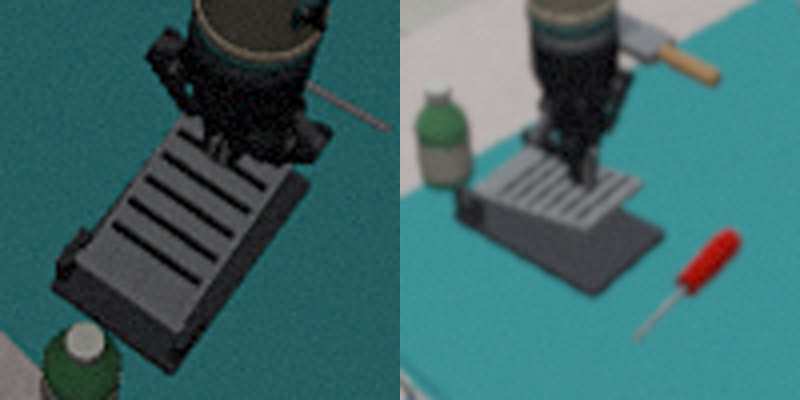

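>>> send_rows:
  rows:
    - [[0.2,0,0.5,0,0,0],[0.2,0,1,0,0,0],[0.2,0,1.4,0,0,0],[0.2,0,1.4,0,0,0]]

```text
clock: 3.4
eef_pos: [591.9, 217.0, 136.5]
tool_rot: [-3.142, -0.0, 0.18]
force: [1.0, -0.2, 3.3]
width: -0.2
gripper_force: 1.6
```

>>> send_rows:
  rows:
    - [[0,0,0.4,0,0,0],[0,0,0.8,0,0,0],[0,0,1.2,0,0,0],[0,0,1.2,0,0,0]]

```text
clock: 3.8
eef_pos: [590.9, 216.9, 124.0]
tool_rot: [3.141, 0.002, 0.18]
force: [-3.4, -1.0, 5.7]
width: 0.1
gripper_force: 2.6
```

Contact began near 137; the stop should be near 113.

>>> send_rows:
  rows:
    - [[0,0,0.3,0,0,0],[0,0,0.6,0,0,0],[0,0,0.9,0,0,0],[0,0,0.9,0,0,0]]

```text
clock: 4.2
eef_pos: [590.6, 216.8, 115.2]
tool_rot: [3.141, 0.003, 0.18]
force: [-3.8, -0.5, 7.3]
width: 0.1
gripper_force: 3.3
```

>>> send_rows:
  rows:
    - [[0,0,0.1,0,0,0],[0,0,0.2,0,0,0],[0,0,0.2,0,0,0]]

```text
clock: 4.5
eef_pos: [590.4, 216.8, 113.4]
tool_rot: [3.141, 0.003, 0.18]
force: [-5.0, -0.7, 7.0]
width: 0.5
gripper_force: 3.6
```

>>> send_rows:
  rows:
    - [[0,0,0.1,0,0,0],[0,0,0.2,0,0,0],[0,0,0.2,0,0,0]]

```text
clock: 4.8
eef_pos: [590.5, 216.8, 112.5]
tool_rot: [3.142, 0.003, 0.18]
force: [-6.7, -1.9, 13.5]
width: 0.1
gripper_force: 6.9
```

>>> send_rows:
  rows:
    - [[0,0,0.1,0,0,0],[0,0,0.2,0,0,0],[0,0,0.2,0,0,0]]

```text
clock: 5.1
eef_pos: [590.4, 216.8, 112.1]
tool_rot: [-3.142, 0.003, 0.18]
force: [-9.1, -1.6, 25.8]
width: -0.0
gripper_force: 12.6
```

>>> send_rows:
  rows:
    - [[0,0,-0.5,0,0,0],[0,0,-1,0,0,0],[0,0,-2,0,0,0],[0,0,-3,0,0,0],[0,0,-5,0,0,0],[0,0,-9,0,0,0],[0,0,-13,0,0,0],[0,0,-16,0,0,0]]

```text
clock: 5.9
eef_pos: [592.5, 216.9, 272.1]
tool_rot: [-3.141, -0.002, 0.179]
force: [1.2, 0.7, -0.5]
width: 0.1
gripper_force: 0.0
```

```bash
python3 to.py 449 -240 270 3.1416 0 -1.386;python3 to.py 449 -240 270 3.1416 0 1.756
python3 - <<'E'
from h import *
i=ctrl.get_image("scene");j=ctrl.get_image("side")
f=lambda a,k:cv2.resize(a[:,:,::-1],None,fx=k,fy=k,interpolation=cv2.INTER_CUBIC)
o=np.hstack([f(i["pixels"][230:330,280:380],4),f(j["pixels"][190:290,190:290],4)])
cv2.imwrite("pics/c3.png",o)
E
```

```text
t 5.9 pos [592.469 216.937 272.145] rot [-3.141 -0.002  0.179] F [ 1.178  0.733 -0.491] w 0.08868138723417261 0.0 q [-0.423  0.633  0.046  1.611 -0.034  0.896 -1.756]
shift cm [-22.275  42.398   0.15 ]
rotvec [-0.002 -0.002  1.565]
t 5.9 pos [592.469 216.937 272.145] rot [-3.141 -0.002  0.179] F [ 1.178  0.733 -0.491] w 0.08868138723417261 0.0 q [-0.423  0.633  0.046  1.611 -0.034  0.896 -1.756]
shift cm [-22.275  42.398   0.15 ]
rotvec [ 0.002 -0.002 -1.577]
```

View pics/c3.png

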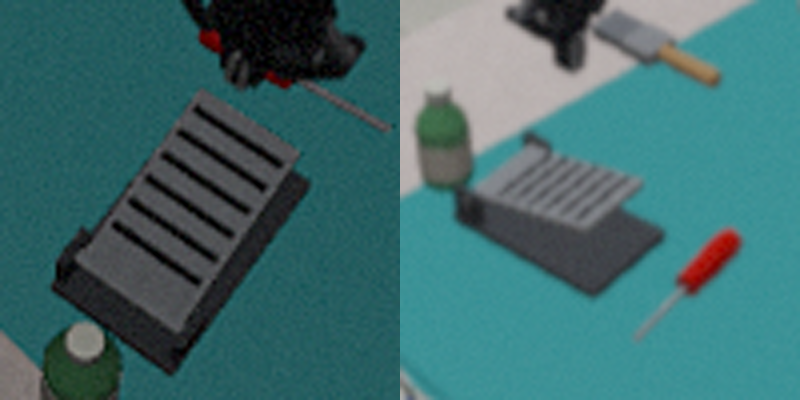

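>>> send_rows:
  rows:
    - [[-22.3,42.4,0,0,0,-1.577],[-22.3,42.4,0,0,0,-1.577],[-22.3,42.4,0,0,0,-1.577],[-22.3,42.4,0,0,0,-1.577],[-22.3,42.4,0,0,0,-1.577],[-22.3,42.4,0,0,0,-1.577],[-22.3,42.4,0,0,0,-1.577],[-22.3,42.4,0,0,0,-1.577],[-22.3,42.4,0,0,0,-1.577],[-22.3,42.4,0,0,0,-1.577]]
  grip: 120

```text
clock: 7.0
eef_pos: [445.8, -244.3, 268.7]
tool_rot: [-3.139, 0.001, 1.68]
force: [0.6, -0.2, 0.0]
width: 45.3
gripper_force: 0.0
```

```bash
python3 to.py 449 -240 240 3.1416 0 1.756
```

```text
t 7.0 pos [ 445.775 -244.319  268.671] rot [-3.139  0.001  1.68 ] F [ 0.573 -0.177  0.004] w 45.33956813854429 0.0 q [ 0.716  0.499 -0.39   1.938  0.271  0.757  0.279]
shift cm [0.396 0.375 2.866]
rotvec [-0.002  0.001 -0.076]
```

>>> send_rows:
  rows:
    - [[0.4,0.4,2,0,0,-0.076],[0.4,0.4,3,0,0,-0.076],[0.4,0.4,3,0,0,-0.076],[0.4,0.4,3,0,0,-0.076]]

```text
clock: 7.4
eef_pos: [452.0, -234.7, 239.4]
tool_rot: [-3.141, -0.001, 1.756]
force: [0.7, 0.6, 0.2]
width: 45.5
gripper_force: 0.0
```

```bash
python3 to.py 449 -240 145 3.1416 0 1.756
python3 - <<'E'
from h import *
s=ctrl.read_state();i=ctrl.get_image("wrist");cv2.imwrite("pics/w2.png",i["pixels"][:,:,::-1])
y=.185;x=np.array([np.cos(y),np.sin(y),0]);v=np.array([-x[1],x[0],0]);m=np.array([449,-240,90.])
print(proj(i,[m,m+55*v,m-55*v,m+50*x+[0,0,5]],s))
j=ctrl.get_image("side");cv2.imwrite("pics/c4.png",cv2.resize(j["pixels"][130:250,270:430,::-1],None,fx=4,fy=4))
E
```

```text
t 7.4 pos [ 452.034 -234.681  239.37 ] rot [-3.141 -0.001  1.756] F [0.719 0.553 0.245] w 45.479244015481136 0.0 q [ 0.692  0.545 -0.39   1.965  0.314  0.691  0.293]
shift cm [-0.475 -0.39   9.437]
rotvec [-0.001 -0.001 -0.   ]
[[275.38854383 225.93674453]
 [274.83059504 135.4666612 ]
 [275.883376   304.52666273]
 [358.21531315 228.64073101]]
```

View pics/w2.png

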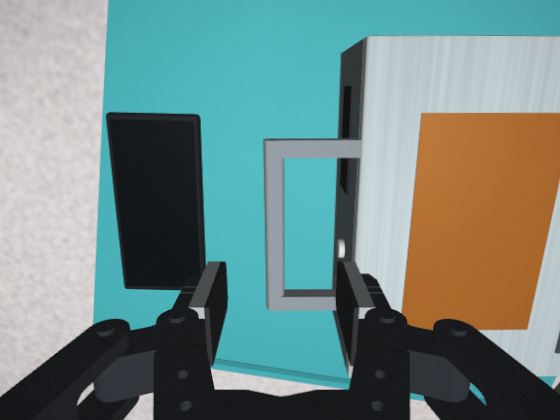

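>>> send_rows:
  rows:
    - [[-0.8,-0.4,0,0,0,0],[-0.8,-0.4,2,0,0,0],[-0.8,-0.4,4,0,0,0],[-0.8,-0.4,6,0,0,0],[-0.8,-0.4,8,0,0,0],[-0.8,-0.4,9,0,0,0],[-0.8,-0.4,9.4,0,0,0],[-0.8,-0.4,9.4,0,0,0]]

```text
clock: 8.3
eef_pos: [449.5, -244.5, 145.7]
tool_rot: [-3.142, 0.0, 1.755]
force: [-0.2, -0.2, 0.4]
width: 45.1
gripper_force: 0.0
```

```bash
python3 to.py 449.5 -243 145 3.1416 0 1.756
python3 - <<'E'
from h import *
s=ctrl.read_state();i=ctrl.get_image("wrist");j=ctrl.get_image("side")
cv2.imwrite("pics/c5.png",np.hstack([cv2.resize(i["pixels"][150:420,160:460,::-1],(400,360)),cv2.resize(j["pixels"][140:230,290:390,::-1],(400,360))]))
E
```

```text
t 8.3 pos [ 449.491 -244.456  145.652] rot [-3.142  0.     1.755] F [-0.249 -0.181  0.4  ] w 45.126560444867614 0.0 q [ 0.638  0.695 -0.292  2.026  0.415  0.476  0.223]
shift cm [0.143 0.028 0.065]
rotvec [-0.     0.    -0.001]
```

View pics/c5.png

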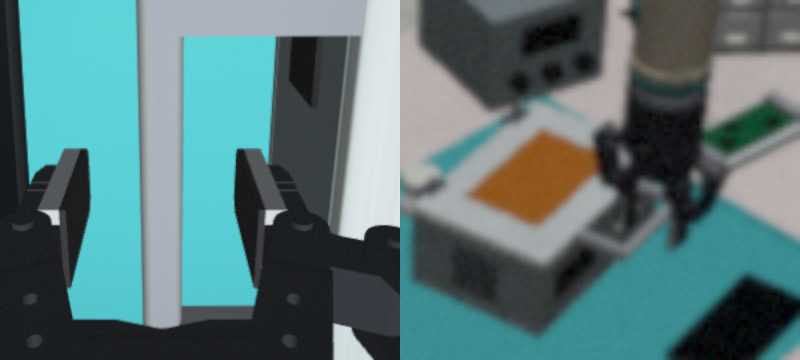

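>>> send_rows:
  rows:
    - [[0,0,0,0,0,0],[0,0,0,0,0,0],[0,0,0,0,0,0],[0,0,0,0,0,0],[0,0,0,0,0,0],[0,0,0,0,0,0]]
  grip: 255

```text
clock: 9.0
eef_pos: [449.3, -244.6, 145.7]
tool_rot: [-3.142, 0.0, 1.755]
force: [-0.6, -1.4, 1.7]
width: 9.8
gripper_force: 58.5
```

Run:
```python
from h import *
s=ctrl.read_state();print(s["clock"],s["eef_pos"],s["tool_rot"],s["force"],s["width"],s["gripper_force"])
# arc about hinge; tool z kept down but tilted by -a*k; grasp point on bar. Tool: y=+x' or -x'?
M=R.from_euler("xyz",s["tool_rot"]).as_matrix()
print(np.round(M,3))
for k in(0,.4):
  for a in np.radians([2,5,10,15,20,25,30,35,40,45,50]):
    # tool frame displacements: x' = +-tool y
    sg=np.sign(M[0,1]); d=np.array([0,sg*200*(1-np.cos(a)),-200*np.sin(a)])  # of grasp point
    Q=R.from_rotvec([0,0,0])
    w=k*a*sg   # find sign so tool z tilts as the lid does
    # lid rotation: x' dir -> down (tool z).  rotation about tool x taking sg*y -> +z : +sg
    g=np.array([0,0,54.]); d2=d+g-R.from_rotvec([w,0,0]).apply(g)
    print(k,round(np.degrees(a)),np.round(d2/10,2),round(w,3))
```

```text
9.0 [ 449.30386233 -244.57503579  145.65378615] [-3.14150525e+00  3.71117591e-04  1.75483955e+00] [-0.55951587 -1.41049976  1.70340758] 9.804873552145649 58.47413778305054
[[-0.183  0.983 -0.   ]
 [ 0.983  0.183 -0.   ]
 [-0.    -0.    -1.   ]]
0 2 [ 0.    0.01 -0.7 ] 0.0
0 5 [ 0.    0.08 -1.74] 0.0
0 10 [ 0.    0.3  -3.47] 0.0
0 15 [ 0.    0.68 -5.18] 0.0
0 20 [ 0.    1.21 -6.84] 0.0
0 25 [ 0.    1.87 -8.45] 0.0
0 30 [  0.     2.68 -10.  ] 0.0
0 35 [  0.     3.62 -11.47] 0.0
0 40 [  0.     4.68 -12.86] 0.0
0 45 [  0.     5.86 -14.14] 0.0
0 50 [  0.     7.14 -15.32] 0.0
0.4 2 [ 0.    0.09 -0.7 ] 0.014
0.4 5 [ 0.    0.26 -1.74] 0.035
0.4 10 [ 0.    0.68 -3.46] 0.07
0.4 15 [ 0.    1.25 -5.15] 0.105
0.4 20 [ 0.    1.96 -6.79] 0.14
0.4 25 [ 0.    2.81 -8.37] 0.175
0.4 30 [ 0.    3.8  -9.88] 0.209
0.4 35 [  0.     4.92 -11.31] 0.244
0.4 40 [  0.     6.17 -12.65] 0.279
0.4 45 [  0.     7.53 -13.88] 0.314
0.4 50 [  0.     8.99 -15.  ] 0.349
```

>>> send_rows:
  rows:
    - [[0,0,-0.7,0,0,0],[0,0.1,-1.7,0,0,0],[0,0.2,-2.6,0,0,0],[0,0.3,-3.5,0,0,0],[0,0.5,-4.3,0,0,0],[0,0.7,-5.2,0,0,0],[0,0.95,-6,0,0,0],[0,1.2,-6.8,0,0,0],[0,1.2,-6.8,0,0,0],[0,1.2,-6.8,0,0,0]]

```text
clock: 10.0
eef_pos: [460.1, -242.4, 214.0]
tool_rot: [-3.139, 0.0, 1.755]
force: [-4.2, -4.1, -1.6]
width: 9.6
gripper_force: 58.6
```

>>> send_rows:
  rows:
    - [[0,0.3,-0.8,0,0,0],[0,0.7,-1.7,0,0,0],[0,1.1,-2.4,0,0,0],[0,1.5,-3.2,0,0,0],[0,1.95,-3.95,0,0,0],[0,2.4,-4.7,0,0,0],[0,2.95,-5.4,0,0,0],[0,3.5,-6.1,0,0,0],[0,3.5,-6.1,0,0,0],[0,3.5,-6.1,0,0,0]]

```text
clock: 11.0
eef_pos: [492.2, -236.3, 275.0]
tool_rot: [-3.134, -0.0, 1.754]
force: [-10.2, -2.9, 5.9]
width: 9.9
gripper_force: 58.8
```

>>> send_rows:
  rows:
    - [[0,0.3,-0.35,0,0,0],[0,0.6,-0.65,0,0,0],[0,0.9,-1,0,0,0],[0,1.2,-1.3,0,0,0],[0,1.5,-1.6,0,0,0],[0,1.8,-1.85,0,0,0],[0,2.1,-2.15,0,0,0],[0,2.45,-2.45,0,0,0],[0,2.45,-2.45,0,0,0],[0,2.45,-2.45,0,0,0]]

```text
clock: 12.0
eef_pos: [514.9, -232.0, 300.2]
tool_rot: [-3.131, -0.0, 1.754]
force: [-15.5, -3.5, 13.2]
width: 9.8
gripper_force: 58.8
```

Run:
```python
from h import *
s=ctrl.read_state();d=s["eef_pos"]-[449.3,-244.6,145.7]
print(s["eef_pos"],s["tool_rot"],s["force"],s["torque"],s["width"],s["gripper_force"],s["qpos"])
h=np.hypot(d[0],d[1]);print("angles",np.degrees(np.arcsin(d[2]/200)),np.degrees(np.arctan2(d[2],200-h)))
i=ctrl.get_image("scene");j=ctrl.get_image("side")
b=i["pixels"][100:220,180:300,::-1];c=j["pixels"][110:230,280:400,::-1]
cv2.imwrite("pics/c6.png",cv2.resize(np.hstack([b,c]),(800,400),interpolation=cv2.INTER_CUBIC))
```

```text
[ 514.86420869 -231.9656533   300.15074668] [-3.13053073e+00 -4.59391348e-04  1.75385188e+00] [-15.53423143  -3.49134218  13.2419029 ] [-0.67614089  3.56542451  0.09602012] 9.751137871113842 58.8286828994751 [ 0.64371736  0.53981676 -0.41682937  1.74949834  0.27057224  0.91917222
  0.29495663]
angles 50.556705761623974 49.21887213680238
```

View pics/c6.png

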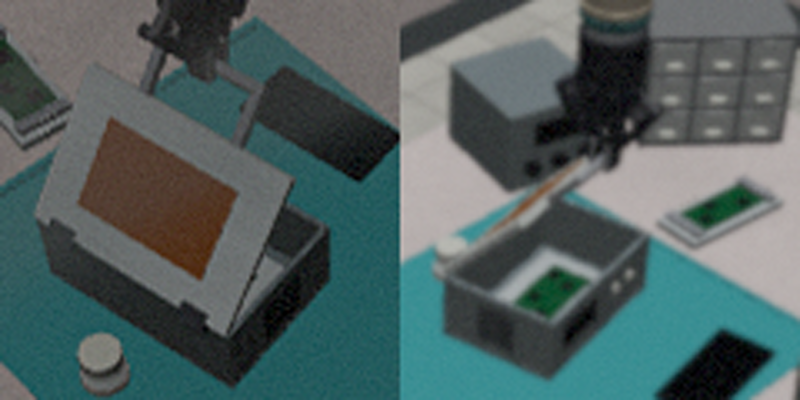

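>>> send_rows:
  rows:
    - [[0,-0.15,-0.05,0,0,0],[0,-0.3,-0.1,0,0,0],[0,-0.3,-0.1,0,0,0],[0,-0.3,-0.1,0,0,0],[0,-0.3,-0.1,0,0,0]]

```text
clock: 12.6
eef_pos: [514.8, -232.0, 300.7]
tool_rot: [-3.137, -0.0, 1.755]
force: [-7.5, -1.5, 4.2]
width: 9.6
gripper_force: 59.0
```

>>> send_rows:
  rows:
    - [[0,-0.1,-0.05,0,0,0],[0,-0.15,-0.05,0,0,0],[0,-0.15,-0.05,0,0,0],[0,-0.15,-0.05,0,0,0]]

```text
clock: 13.0
eef_pos: [514.7, -232.0, 300.8]
tool_rot: [-3.14, -0.0, 1.755]
force: [-4.1, -2.0, 1.4]
width: 9.5
gripper_force: 58.9
```

Run:
```python
from h import *
i=ctrl.get_image("scene")
y=.185;x=np.array([np.cos(y),np.sin(y),0]);v=np.array([-x[1],x[0],0]);z=np.array([0,0,1.])
c=np.array([572,-215.5,90.]);H=c+75*x
print("obs FL 209.2,119.3 FR 267.7,153.8")
for a in np.radians([0,45,48,50,52,55]):
    d=-x*np.cos(a)+z*np.sin(a);n=z*np.cos(a)+x*np.sin(a)
    e=H+150*d+5*n
    print(round(np.degrees(a)),proj(i,[e-110*v,e+110*v]).round(1).tolist())
```

```text
obs FL 209.2,119.3 FR 267.7,153.8
0 [[222.4, 132.6], [279.0, 166.0]]
45 [[207.9, 118.4], [268.6, 153.8]]
48 [[206.3, 118.3], [267.3, 153.9]]
50 [[205.2, 118.3], [266.4, 154.1]]
52 [[204.1, 118.4], [265.4, 154.3]]
55 [[202.4, 118.7], [263.9, 154.8]]
```

>>> send_rows:
  rows:
    - [[0,0.1,-0.1,0,0,0],[0,0.2,-0.2,0,0,0],[0,0.35,-0.3,0,0,0],[0,0.35,-0.3,0,0,0],[0,0.35,-0.3,0,0,0],[0,0.35,-0.3,0,0,0]]

```text
clock: 13.65
eef_pos: [517.8, -231.4, 303.6]
tool_rot: [-3.139, -0.0, 1.755]
force: [-5.9, -3.6, 1.1]
width: 9.2
gripper_force: 58.9
```

```bash
python3 -c "
from cell import ctrl
print(ctrl.finish_job())"
```

```text
the job is handed in; nothing more can be done
None
```

I pressed the pedal to its stop and it came fully up again. The gripper is now holding the curing box lid by its handle at about 49–50° by the arm's own position (the last camera reading suggested a few degrees less, before I raised it slightly), and I handed the job in at about 14 s.

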